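Zero the studio scale, drop the milling balls, record the weight

TASK

Weigh the porcelain milling balls: with a fingertip press the blue key on the scale's sloping keypad, firmly but not hard, to zero it with the empty bowl on; then slide the orange-knobbed bolt fully to the left (as you face the keypad, so towards the blue key's end) so that the box's hinged floor drops and all six balls fall into the bowl; once they are in the bowl press the green key in the same way to record the weight. Never press the red key (or the blue one again after the drop, or the green one before it), leave the bowl where it stands and the things around the scale alone.

Things in the scene. Friction and masses are not known exactly. Their poses are not given: they have to be found in the camera images.
- station: White bench scale with a drop-bottom box over it, fixed. Housing 240 mm wide (y), top at z 74 mm; steel pan on it, top at z 86 mm, x 40 to 170 mm. Origin: on the bench top under the keypad's middle; x runs from the keypad to the scale's back (roughly to the robot's left), y to the left seen from the keypad's side, z up.
- panel (a point): Middle of the keypad panel, 45 mm above the bench. The panel, 90 x 240 mm, faces roughly to the robot's right and slopes up to the back at 40 degrees to the horizontal. From left to right: blue, red, green key, 60 mm apart. Axes as the station's.
- box_mouth (a point): Centre of the box's open top, 320 mm above the bench. The box is 126 mm (x) x 120 mm (y) outside with 4 mm walls, spans 250 to 320 mm above the bench and is carried by two posts at the back. Axes as the station's.
- bracket (a point): Middle of the top of the steel bracket under the bolt, z 237 mm. Bar 34 mm (x) x 190 mm (y) x 12 mm, with end cheeks up to z 255 mm beyond y -83 and +83 mm of this point. It hangs over the keys: they can be reached only by a tool slanting in from the keypad's side. Axes as the station's.
- key_blue: Blue membrane key, zeroes the scale, the left one. 30 mm square, 3.5 mm proud of the panel. Origin: centre of its outer face; z points square out of the panel, y to the left, x up the slope. Travel 2 mm: gives at 2 N, 6 N at 1 mm, 10 N at the stop. Registers above 5.5 N from a fingertip, held 0.2 s; over 40 N ruins it.
- key_red: Red membrane key, switches the scale off if it gets over 2.5 N, the middle one. 30 mm square, 3.5 mm proud of the panel. Origin: centre of its outer face; z points square out of the panel, y to the left, x up the slope. Travel 2 mm: gives at 2 N, 6 N at 1 mm, 10 N at the stop. It must never be pressed.
- key_green: Green membrane key, records the weight, the right one. 30 mm square, 3.5 mm proud of the panel. Origin: centre of its outer face; z points square out of the panel, y to the left, x up the slope. Travel 2 mm: gives at 2 N, 6 N at 1 mm, 10 N at the stop. Registers above 5.5 N from a fingertip, held 0.2 s; over 40 N ruins it.
- bolt_knob (a point): Centre of the top of the bolt's upright orange knob: 18 mm diameter, the knob's orange grip reaches from the top to 46 mm below it, 36 mm (centre to box face) in front of the box, top at 308.5 mm above the bench, 11.5 mm below the box's rim. Axes as the station's.
- bolt (a joint): Travel of the bolt in m: 0 shut, 0.045 fully open, sliding along the station's +y (left). Starts near 0. It needs about 2 to 4 N, stays where it is left, and frees the floor's tongue after about 0.032.
- floor (a joint): Angle of the box's hinged floor in rad: about 0 shut, grows as it drops, 1.15 hanging open. Hinge at the back of the box; it falls by itself once the bolt is withdrawn.
- bowl: Loose round steel bowl, rim diameter 156 mm, 55 mm high, standing on the pan under the box, centred about 100 mm behind the station's origin. Origin: centre of its underside.
- bowl_in (a point): Centre of the bowl's inner floor, z up.
- ball0_center (a point): Centre of a loose white porcelain milling ball, 28 mm diameter, about 28 g; starts on the floor of the box.
- ball1_center (a point): Centre of a loose white porcelain milling ball, 28 mm diameter, about 28 g; starts on the floor of the box.
- ball2_center (a point): Centre of a loose white porcelain milling ball, 28 mm diameter, about 28 g; starts on the floor of the box.
- ball3_center (a point): Centre of a loose white porcelain milling ball, 28 mm diameter, about 28 g; starts on the floor of the box.
- ball4_center (a point): Centre of a loose white porcelain milling ball, 28 mm diameter, about 28 g; starts on the floor of the box.
- ball5_center (a point): Centre of a loose white porcelain milling ball, 28 mm diameter, about 28 g; starts on the floor of the box.
- blank: Bystander: brown clay bottle blank, 74 mm diameter, 147 mm tall, loose on the bench near the scale. Origin: centre of its underside.
- jar: Bystander: white jar with blue cap, 64 mm diameter, 90 mm tall, loose on the bench near the scale. Origin: centre of its underside.
- cup: Bystander: blue ceramic cup, 72 mm diameter, 75 mm tall, loose on the bench near the scale. Origin: centre of its underside.
Not all that is in view belongs to the job. Leave any brown, purple or turquoise look-alike of the part that bears ball0_center alone.

How it is judged:
By the outcome, as a careful person would: the job done as asked, in the order asked, and still so for the second after the job is handed in, with the robot touching nothing.
It also fails if it takes over 58 s, if anything falls off the work surface, if the arm or the gripper's body presses on something with over 40 N, if the wrist force passes 120 N, or if a joint passes its speed limit or range.

ROBOT

A 6-joint arm with a two-finger parallel gripper is mounted at the origin on the work surface. World frame = base frame: x ahead of the robot, y to its left, z up, the work surface at z = 0. Lengths are in m, angles in rad, forces in N, time in s.
With the tool pointing down it reaches from about 0.25 to 0.725 m from the base axis. Payload 4 kg.
Tool frame: the origin (TCP) lies at the very end of the fingers, on their centre line; the grasp point (between the pads) lies 19 mm behind it; z points along the fingers, y is the line along which they close (so a half turn about z gives the same grasp; the last joint's range is limited). The gripper opens to 85 mm and grips with 20 to 120 N. Pads are 22 mm wide; open, the fingers measure 114 mm over their backs; the gripper's body (76 mm by 85 mm) begins 54 mm behind the grasp point. The pads swing forward as they close: fully open they stand 13 mm farther back than shut.
Start: joints at [1.35, 0.241, 0.005, 1.335, 0, 1.571], TCP at [0.11, 0.488, 0.231] pointing down, gripper open.
Joint ranges: [-2.72, 2.72], [-1.05, 1.87], [-1.09, 1.28], [-1.99, 2.15], [-1.42, 1.44], [-3.14, 3.14]. Speed limits (rad/s): [2.79, 2.79, 3.14, 3.14, 3.14, 3.14].

INTERFACE

Orientations are given as a unit quaternion [x, y, z, w].
In Python, from workcell import bot, vision, workorder, boxes_of gives the robot as it stands.
- The arm moves only by the tool send_rows, never from a script. Its argument "motion" is text: rows parted by semicolons, each of 5 numbers parted by spaces: the closure, from -1 (fully open) to 1 (shut), so that 0 is half open, then the shift along the tool's x, y, z in cm, then the turn about the tool's z in rad. In form: claw x y z twist; .... A call has 1 to 5 rows; each row is the pose to reach, as a shift and turn from the pose commanded when the call began, along the tool's axes at that moment; what a row does not reach only later rows make up. A row lasts 1/10 s, in which the tool goes at most 50 mm and 8.59 degrees, less where a joint would pass 70% of its speed; a pose out of reach is approached as far as the arm can. A call with a gripper value outside its range is refused whole. The fingers move at their own pace and stop on an object; the grip force is fixed at half the most. Time passes only in rows, so rows that repeat a pose let the fingers close. It gives the time, the measured TCP pose, the force, the opening and the grip force at its end, in the units of the state.
- bot.get_obs(): the state, without advancing time (a new reading comes with each control period).
- vision.camera(name): name is "side" or "top" or "wrist"; returns the picture (400x640x3 uint8, red, green, blue); there is no depth.
- vision.camera_model(name): a dict with "fov_y" (degrees; the focal length in pixels is half the picture's height over the tangent of half this angle, whatever the lens; pixels are square), "cx", "cy" (the principal point, pixels), "k1" (the pictures are not rectified: a ray, as slopes to the right and down, at radius r is drawn at 1 + k1 r^2 times it, then the intrinsics apply), "world_from_camera" (4x4, takes a point from camera to world coordinates); the wrist camera has in their place "hand_eye" (4x4, takes a point from camera to tool coordinates, whose origin is the TCP and whose axes are the flange's). Camera axes: x right, y down, z forward; pixel columns grow to the right and rows downward; lengths in m; the calibration is good to about 2 mm. A picture is of the moment at which its call begins: read the wrist's pose just before it. camera_model takes no time and is no camera call.
- workorder.job_done(): hands the job in; it is judged then, once.
Trained networks look in the newest picture that a camera, given by its name, has taken for a name from the list of things; names that differ only in an ending like _2 or _b are one class to them, and where a whole thing is asked for, a point or a joint stands for the part that bears it (a point fixed in the world has none). Each returns a list of dicts, best first, with "conf" (0 to 1); they miss things now and then, are a little off and sometimes report something else, mostly with a low value. They report only what shows in the picture. A call takes as long as a camera call. They do not tell look-alikes from the thing itself.
- boxes_of(camera, target): "rect" ([centre column, centre row, width, height] in pixels, round what is visible of it).
The state is a dict: "clock": time; "joint_pos": joint angles; "joint_vel": joint speeds; "tau": joint torques, N m; "eef_pos": TCP position; "tool_rot": TCP orientation; "ft_force": force on the tool from outside, world axes, zero at the start; "ft_torque": the same for the moment, N m; "grip_width": finger opening in m; "grasp_force": force on a finger pad.
Only numpy, scipy, OpenCV 4.12 (cv2) and the standard library are available. Lean on these libraries where they do the work, as an engineer would, in place of code of your own. Each camera call takes 0.05 s, during which the arm holds its last target. There are 200 camera calls.

## Working session

There is one attempt and no reset: what is moved stays moved. The work goes in short steps, Python scripts to look and compute and a tool call to move; the robot and the scene stay as the last step left them, time stands still between calls to the robot, and variables do not carry over. Pictures are saved under pics/ and viewed, at most 10 in all, crops included, and the job is handed in when it is done.

Besides the shell and the picture viewer there is one more tool, called after ">>>" as a command line: name --argument value ..., lists and objects as JSON in quotes. send_rows: Moves the arm, as the interface text tells. Its arguments: {"type":"object","properties":{"motion":{"type":"string"}},"required":["motion"]}

```bash
mkdir -p pics
cat > h.py <<'E'
import numpy as np,cv2
from workcell import bot,vision,workorder,boxes_of
from scipy.spatial.transform import Rotation as R
def K(m):
    f=200/np.tan(np.radians(m["fov_y"])/2); return f,m["cx"],m["cy"],m["k1"]
def T(name):
    m=vision.camera_model(name)
    if "world_from_camera" in m: return m,np.array(m["world_from_camera"])
    o=bot.get_obs(); t=np.eye(4); t[:3,:3]=R.from_quat(o["tool_rot"]).as_matrix(); t[:3,3]=o["eef_pos"]
    return m,t@np.array(m["hand_eye"])
def ray(name,u,v):
    m,t=T(name); f,cx,cy,k=K(m); d=np.array([(u-cx)/f,(v-cy)/f]); s=d.copy()
    for _ in range(30): s=d/(1+k*(s@s))
    w=t[:3,:3]@np.array([s[0],s[1],1]); return t[:3,3],w/np.linalg.norm(w)
def atz(name,u,v,z):
    o,w=ray(name,u,v); return o+w*(z-o[2])/w[2]
def proj(name,P):
    m,t=T(name); f,cx,cy,k=K(m); p=np.linalg.inv(t)@np.append(P,1); s=p[:2]/p[2]; s=s*(1+k*(s@s)); return np.array([cx+f*s[0],cy+f*s[1]])
def tri(a,b):
    A=[];B=[]
    M=np.zeros((3,3));v=np.zeros(3)
    for o,w in (a,b):
        q=np.eye(3)-np.outer(w,w); M+=q; v+=q@o
    return np.linalg.solve(M,v)
E
python3 - <<'E'
from h import *
for c in ("side","top"):
    im=vision.camera(c); cv2.imwrite(f"pics/{c}0.png",im[:,:,::-1])
    for t in ("key_blue","key_red","key_green","bolt_knob","bowl","ball0_center","blank","jar","cup","station"):
        print(c,t,[(round(d["conf"],2),np.round(d["rect"],0).tolist()) for d in boxes_of(c,t)[:7]])
    print(np.round(T(c)[1],3).tolist())
o=bot.get_obs();print(o["eef_pos"],o["tool_rot"],o["clock"],np.round(vision.camera_model("wrist")["hand_eye"],3).tolist())
E
```

```text
side key_blue [(0.73, [284.0, 309.0, 18.0, 17.0]), (0.7, [282.0, 204.0, 37.0, 56.0])]
side key_red [(0.54, [308.0, 292.0, 7.0, 18.0]), (0.5, [285.0, 308.0, 18.0, 17.0])]
side key_green [(0.47, [331.0, 281.0, 16.0, 17.0])]
side bolt_knob [(0.76, [299.0, 226.0, 28.0, 34.0])]
side bowl [(0.52, [285.0, 238.0, 144.0, 199.0])]
side ball0_center [(0.68, [376.0, 308.0, 12.0, 10.0]), (0.51, [301.0, 347.0, 15.0, 9.0]), (0.45, [340.0, 334.0, 14.0, 19.0]), (0.22, [375.0, 233.0, 31.0, 50.0])]
side blank [(0.7, [375.0, 232.0, 30.0, 50.0]), (0.44, [286.0, 239.0, 136.0, 197.0])]
side jar [(0.56, [245.0, 214.0, 14.0, 24.0]), (0.41, [283.0, 245.0, 60.0, 42.0])]
side cup [(0.86, [332.0, 208.0, 24.0, 35.0]), (0.64, [283.0, 208.0, 36.0, 59.0])]
side station [(0.94, [284.0, 239.0, 141.0, 196.0]), (0.42, [373.0, 234.0, 28.0, 48.0])]
[[0.886, -0.323, 0.333, 0.321], [-0.464, -0.609, 0.643, -0.468], [-0.005, -0.725, -0.689, 0.821], [0.0, 0.0, 0.0, 1.0]]
top key_blue []
top key_red []
top key_green []
top bolt_knob [(0.65, [328.0, 262.0, 158.0, 121.0]), (0.6, [380.0, 255.0, 26.0, 29.0])]
top bowl []
top ball0_center [(0.56, [344.0, 246.0, 15.0, 14.0]), (0.46, [414.0, 242.0, 13.0, 14.0]), (0.45, [412.0, 278.0, 11.0, 10.0])]
top blank [(0.57, [337.0, 159.0, 31.0, 38.0]), (0.46, [322.0, 258.0, 52.0, 67.0])]
top jar [(0.84, [229.0, 266.0, 32.0, 25.0])]
top cup [(0.68, [274.0, 181.0, 31.0, 35.0])]
top station [(0.82, [329.0, 265.0, 166.0, 118.0])]
[[-0.026, -0.987, 0.161, 0.514], [-0.999, 0.032, 0.04, 0.097], [-0.045, -0.16, -0.986, 0.905], [0.0, 0.0, 0.0, 1.0]]
[0.10950401 0.48785169 0.23130486] [ 1.10169155e-01  9.93912852e-01 -1.51660188e-05  5.14570446e-06] 1.1 [[-0.0, -0.947, -0.321, 0.084], [1.0, 0.0, -0.001, 0.0], [0.001, -0.321, 0.947, -0.141], [0.0, 0.0, 0.0, 1.0]]
```

View pics/side0.png

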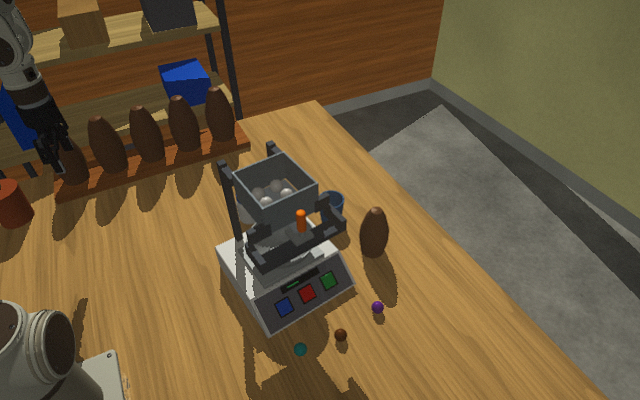

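View pics/top0.png

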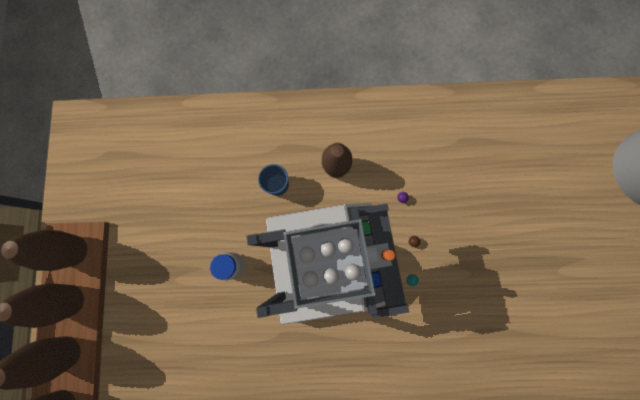

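Side view: station centred (284,239), keys blue (285,307), red (307,293), green (329,281), orange knob (300,215 top). Top view: knob (389,255), six white balls in the box, and brown/purple/turquoise look-alike balls lying loose at right, which I leave alone. Blank (337,159), cup (274,181), jar (223,267).

```bash
cat > m.py <<'E'
from h import *
s=cv2.imread("pics/side0.png");t=cv2.imread("pics/top0.png")
def blob(im,lo,hi,x0,x1,y0,y1):
    m=cv2.inRange(cv2.cvtColor(im,cv2.COLOR_BGR2HSV),lo,hi)[y0:y1,x0:x1]; v,u=np.nonzero(m)
    return u.mean()+x0,v.mean()+y0,len(u),u.min()+x0,u.max()+x0,v.min()+y0,v.max()+y0
out={}
for n,lo,hi in(("blue",(105,100,40),(130,255,255)),("red",(0,150,60),(6,255,255)),("green",(45,100,40),(85,255,255))):
    b=blob(s,lo,hi,265,350,265,325); out[n]=atz("side",b[0],b[1],.0477); print(n,np.round(b,1),np.round(out[n],4))
k=blob(s,(5,180,100),(20,255,255),285,315,200,240); kt=blob(t,(5,180,100),(20,255,255),370,405,240,270)
print("knob",np.round(k,1),np.round(kt,1))
a=atz("side",(k[3]+k[4])/2,k[5]+2,.3085); b=atz("top",kt[0],kt[1],.3085); print(a,b)
e=out["blue"]-out["green"]; print(np.linalg.norm(e)); yaw=np.arctan2(e[1],e[0]); print("sta y dir",np.degrees(yaw))
for n,c,r,z in(("jar",223,267,.09),("cup",274,181,.075),("blank",337,159,.147),("post1",250,240,.3),("post2",260,311,.3)): print(n,np.round(atz("top",c,r,z),3))
E
python3 m.py
```

```text
blue [283.8 306.6 190.  275.  292.  298.  315. ] [0.4564 0.001  0.0477]
red [306.8 293.  176.  299.  315.  285.  301. ] [0.516  0.0091 0.0477]
green [323.  280.7 201.  287.  336.  272.  289. ] [0.5636 0.0219 0.0477]
knob [300.5 219.7 163.  296.  305.  209.  231. ] [388.1 254.3  65.  383.  394.  251.  259. ]
[0.51503911 0.00925542 0.3085    ] [0.51126029 0.00764017 0.3085    ]
0.1092344170905233
sta y dir -168.9748580600118
jar [0.491 0.341 0.09 ]
cup [0.686 0.228 0.075]
blank [0.714 0.08  0.147]
post1 [0.54  0.233 0.3  ]
post2 [0.426 0.217 0.3  ]
```

>>> send_rows --motion "-1 0 0 -4 0; -1 0 0 -8 0; -1 0 0 -12 0; -1 0 0 -14 0; -1 0 0 -14 0"

```text
clock: 1.6
eef_pos: [0.1098, 0.4892, 0.375]
tool_rot: [0.11, 0.994, 0.004, 0.0]
ft_force: [-0.0, -0.6, 0.9]
grip_width: 0.0853
grasp_force: 0.0
```

>>> send_rows --motion "1 4 -1 -4 0; 1 8 -2 -8 0; 1 12 -3 -12 0; 1 16 -4 -14 0; 1 18 -4 -16 0"

```text
clock: 2.1
eef_pos: [-0.0764, 0.4857, 0.5241]
tool_rot: [0.11, 0.994, 0.004, -0.001]
ft_force: [7.5, -52.3, 2.7]
grip_width: 0.0121
grasp_force: 0.0
```

Run:
```python
from h import *
for c,r in((240,140),(318,100),(250,150)): print(atz("side",c,r,0))
o=bot.get_obs();print(o["joint_pos"],o["eef_pos"],o["tool_rot"])
```

```text
[0.59212397 0.71846603 0.        ]
[0.9597675  0.83711243 0.        ]
[0.60329143 0.64530797 0.        ]
[1.72662277e+00 3.44934414e-01 9.33713718e-01 2.15021822e+00
 3.51288371e-04 1.94691033e+00] [-0.0764069   0.48567115  0.5240767 ] [ 0.10991919  0.9939295   0.00446801 -0.00139924]
```

>>> send_rows --motion "1 0 0 0 0;1 0 0 0 0"

```text
clock: 2.3
eef_pos: [-0.0753, 0.4859, 0.5225]
tool_rot: [0.109, 0.994, 0.003, -0.001]
ft_force: [0.4, 0.2, -0.7]
grip_width: -0.0003
grasp_force: 0.0
```

Run:
```python
from h import *
im=vision.camera("wrist");cv2.imwrite("pics/w1.png",im[:,:,::-1])
im=vision.camera("side");cv2.imwrite("pics/s1.png",im[:,:,::-1])
o=bot.get_obs();print(o["joint_pos"],o["joint_vel"],o["eef_pos"],o["ft_force"])
```

```text
[ 1.72212285e+00  3.44639174e-01  9.27103739e-01  2.14857043e+00
 -3.34831059e-04  1.94351250e+00] [-0.01693368 -0.005746   -0.00792231  0.00218361  0.00124976  0.0016383 ] [-0.07392148  0.48542957  0.52208083] [0.70071793 0.2325487  0.03092699]
```

View pics/s1.png

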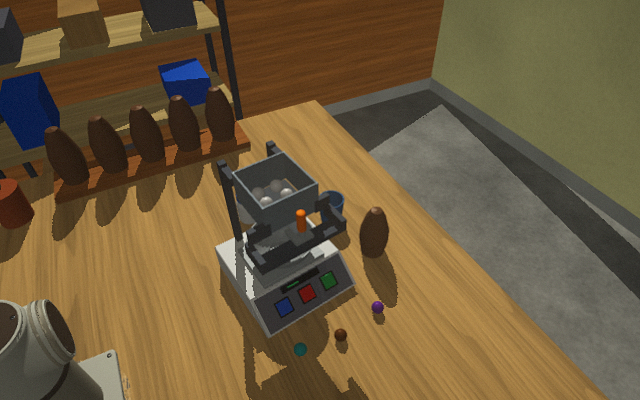

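>>> send_rows --motion "1 0 0 -2 0;1 0 0 -4 0;1 0 0 -6 0;1 0 0 -6 0"

```text
clock: 2.8
eef_pos: [-0.072, 0.4724, 0.5462]
tool_rot: [0.111, 0.993, 0.027, -0.007]
ft_force: [-0.6, 0.0, -0.1]
grip_width: -0.0
grasp_force: 0.0
```

```bash
cat >> h.py <<'E'
def st():
    o=bot.get_obs(); r=R.from_quat(o["tool_rot"]).as_matrix(); print("t",o["clock"],"q",np.round(o["joint_pos"],3),"p",np.round(o["eef_pos"],4),"z",np.round(r[:,2],3),"x",np.round(r[:,0],3),"F",np.round(o["ft_force"],1)); return o,r
E
python3 -c "
from h import *
st()"
```

```text
t 2.8 q [ 1.722  0.298  0.932  2.15  -0.     1.944] p [-0.072   0.4724  0.5462] z [-0.008  0.054 -0.998] x [-0.975  0.219  0.02 ] F [-0.6  0.  -0.1]
```

>>> send_rows --motion "1 0 0 -4 0;1 0 0 -8 0;1 0 0 -12 0;1 0 0 -12 0"

```text
clock: 3.2
eef_pos: [-0.0689, 0.4488, 0.5706]
tool_rot: [0.11, 0.993, 0.049, -0.013]
ft_force: [0.8, 0.1, -0.5]
grip_width: -0.0004
grasp_force: 0.0
```

```bash
python3 -c "
from h import *
st()"
```

```text
t 3.2 q [ 1.723  0.232  0.913  2.149 -0.     1.944] p [-0.0689  0.4488  0.5706] z [-0.016  0.101 -0.995] x [-0.975  0.217  0.037] F [ 0.8  0.1 -0.5]
```

>>> send_rows --motion "1 0 -4 0 0;1 0 -8 0 0;1 0 -12 0 0;1 0 -16 0 0; 1 0 -16 0 0"

```text
clock: 3.7
eef_pos: [-0.104, 0.29, 0.5556]
tool_rot: [0.108, 0.993, 0.049, -0.014]
ft_force: [1.0, -0.6, 1.1]
grip_width: -0.0001
grasp_force: 0.0
```

```bash
python3 -c "
from h import *
st()"
```

```text
t 3.7 q [ 1.935 -0.104  0.494  2.069 -0.02   2.151] p [-0.104   0.29    0.5556] z [-0.017  0.101 -0.995] x [-0.976  0.214  0.038] F [ 1.  -0.6  1.1]
```

>>> send_rows --motion "1 0 0 -5 0;1 0 0 -10 0;1 0 0 -15 0;1 0 0 -20 0; 1 0 0 -25 0"

```text
clock: 4.2
eef_pos: [-0.1029, 0.2904, 0.5958]
tool_rot: [0.11, 0.991, 0.068, -0.023]
ft_force: [-0.3, 0.1, -0.7]
grip_width: 0.0001
grasp_force: 0.0
```

```bash
python3 -c "
from h import *
st()"
```

```text
t 4.2 q [ 1.932 -0.078  0.642  2.149 -0.021  2.151] p [-0.1029  0.2904  0.5958] z [-0.031  0.139 -0.99 ] x [-0.975  0.215  0.06 ] F [-0.3  0.1 -0.7]
```

>>> send_rows --motion "1 0 5 -2 0;1 0 10 -4 0;1 0 15 -6 0;1 0 20 -8 0; 1 0 25 -10 0"

```text
clock: 4.7
eef_pos: [-0.0581, 0.4471, 0.6022]
tool_rot: [0.11, 0.99, 0.088, -0.028]
ft_force: [0.6, -0.9, 0.7]
grip_width: -0.0
grasp_force: 0.0
```

```bash
python3 -c "
from h import *
st()"
```

```text
t 4.7 q [1.69  0.202 0.965 2.149 0.014 1.913] p [-0.0581  0.4471  0.6022] z [-0.036  0.181 -0.983] x [-0.974  0.213  0.075] F [ 0.6 -0.9  0.7]
```

>>> send_rows --motion "1 0 5 0 0;1 0 10 0 0;1 0 15 0 0;1 0 20 0 0; 1 0 25 0 0"

```text
clock: 5.2
eef_pos: [-0.0138, 0.587, 0.5612]
tool_rot: [0.11, 0.988, 0.1, -0.03]
ft_force: [-0.3, -1.2, 0.0]
grip_width: -0.0001
grasp_force: 0.0
```

```bash
python3 -c "
from h import *
st()"
```

```text
t 5.2 q [1.575 0.491 1.274 2.148 0.037 1.801] p [-0.0138  0.587   0.5612] z [-0.038  0.204 -0.978] x [-0.974  0.211  0.082] F [-0.3 -1.2  0. ]
```

>>> send_rows --motion "1 0 0 -5 0;1 0 0 -10 0;1 0 0 -15 0;1 0 0 -20 0; 1 0 0 -25 0"

```text
clock: 5.7
eef_pos: [-0.013, 0.5569, 0.6106]
tool_rot: [0.11, 0.983, 0.142, -0.035]
ft_force: [0.1, -0.4, 0.4]
grip_width: 0.0
grasp_force: 0.0
```

```bash
python3 -c "
from h import *
st()"
```

```text
t 5.7 q [1.574 0.405 1.274 2.149 0.037 1.801] p [-0.013   0.5569  0.6106] z [-0.038  0.287 -0.957] x [-0.973  0.206  0.1  ] F [ 0.1 -0.4  0.4]
```

>>> send_rows --motion "1 3 0 -5 0;1 6 0 -10 0;1 9 0 -15 0;1 12 0 -20 0; 1 12 0 -25 0"

```text
clock: 6.2
eef_pos: [-0.0917, 0.523, 0.6468]
tool_rot: [0.108, 0.978, 0.172, -0.045]
ft_force: [0.2, -0.2, -1.2]
grip_width: 0.0001
grasp_force: 0.0
```

>>> send_rows --motion "1 0 0 -5 0;1 0 0 -10 0;1 0 0 -15 0;1 0 0 -20 0; 1 0 0 -25 0"

```text
clock: 6.7
eef_pos: [-0.0847, 0.4907, 0.687]
tool_rot: [0.108, 0.97, 0.209, -0.055]
ft_force: [-0.3, 0.2, -0.0]
grip_width: 0.0001
grasp_force: 0.0
```

```bash
python3 -c "
from h import *
st()"
```

```text
t 6.7 q [ 1.75   0.26   1.274  2.149 -0.013  1.969] p [-0.0847  0.4907  0.687 ] z [-0.062  0.418 -0.906] x [-0.97   0.187  0.153] F [-0.3  0.2 -0. ]
```

>>> send_rows --motion "1 0 0 -5 0;1 0 0 -10 0;1 0 0 -15 0;1 0 0 -20 0; 1 0 0 -25 0"

```text
clock: 7.2
eef_pos: [-0.0785, 0.4551, 0.7242]
tool_rot: [0.107, 0.961, 0.245, -0.066]
ft_force: [-1.4, 0.1, 0.4]
grip_width: -0.0001
grasp_force: 0.0
```

```bash
python3 -c "
from h import *
st()"
```

```text
t 7.2 q [ 1.75   0.182  1.274  2.149 -0.013  1.968] p [-0.0785  0.4551  0.7242] z [-0.075  0.486 -0.871] x [-0.969  0.173  0.179] F [-1.4  0.1  0.4]
```

```bash
cat >> h.py <<'E'
SY=np.array([-.989,-.146,0]);SX=np.array([-.146,.989,0]);O=np.array([.5155,.009,0])
SY/=np.linalg.norm(SY);SX/=np.linalg.norm(SX)
def S(x,y,z): return O+np.array([0,0,z])+x*SX+y*SY
def to(*P):
    o,r=st()
    for p in P: print("->",np.round(p,4),"cm",np.round(r.T@(p-o["eef_pos"])*100,2))
E
python3 - <<'E'
from h import *
to(np.array([.2,.2,.65]),np.array([.4,-.2,.5]))
o,r=st(); print("twist",np.arctan2(r[:,1]@SY,r[:,0]@SY), "tilt axis",r.T@SX)
E
```

```text
t 7.2 q [ 1.75   0.182  1.274  2.149 -0.013  1.968] p [-0.0785  0.4551  0.7242] z [-0.075  0.486 -0.871] x [-0.969  0.173  0.179] F [-1.4  0.1  0.4]
-> [0.2  0.2  0.65] cm [-32.71 -18.64  -8.01]
-> [ 0.4 -0.2  0.5] cm [-61.67 -55.03 -15.88]
t 7.2 q [ 1.75   0.182  1.274  2.149 -0.013  1.968] p [-0.0785  0.4551  0.7242] z [-0.075  0.486 -0.871] x [-0.969  0.173  0.179] F [-1.4  0.1  0.4]
twist -0.3683471087756233 tilt axis [0.31219635 0.81297267 0.49153725]
```

>>> send_rows --motion "1 -4 -2.3 -1 -0.08; 1 -8 -4.6 -2 -0.16; 1 -12 -6.9 -3 -0.24; 1 -16 -9.2 -4 -0.32;1 -20 -11.5 -5 -0.37"

```text
clock: 7.7
eef_pos: [0.0798, 0.3091, 0.6818]
tool_rot: [-0.066, 0.965, 0.252, -0.022]
ft_force: [0.1, 0.3, 0.3]
grip_width: -0.0002
grasp_force: 0.0
```

Run:
```python
from h import *
to(np.array([.2,.2,.65]),np.array([.4,-.2,.5]))
```

```text
t 7.7 q [ 1.008 -0.168  0.738  2.077  0.327  0.939] p [0.0798 0.3091 0.6818] z [-0.075  0.483 -0.872] x [-0.99  -0.138  0.009] F [0.1 0.3 0.3]
-> [0.2  0.2  0.65] cm [-10.43 -12.38  -3.39]
-> [ 0.4 -0.2  0.5] cm [-24.86 -56.62 -11.13]
```

>>> send_rows --motion "1 -3.3 -3 -1 0; 1 -6.5 -6.5 -2 0; 1 -9 -10 -3 0; 1 -11 -14 -4 0; 1 -13 -18 -5 0"

```text
clock: 8.2
eef_pos: [0.22, 0.1966, 0.6016]
tool_rot: [-0.059, 0.966, 0.252, -0.009]
ft_force: [0.7, 0.4, 0.1]
grip_width: -0.0004
grasp_force: 0.0
```

>>> send_rows --motion "1 -2 -4 -1 0; 1 -4 -8 -2 0; 1 -5.5 -12 -3 0; 1 -7 -16 -4 0; 1 -9 -20 -5 0"

```text
clock: 8.7
eef_pos: [0.3324, 0.0317, 0.5202]
tool_rot: [-0.057, 0.967, 0.248, 0.001]
ft_force: [0.3, 0.2, 0.2]
grip_width: 0.0002
grasp_force: 0.0
```

Run:
```python
from h import *
n=-np.sin(np.radians(40))*SX+np.cos(np.radians(40))*np.array([0,0,1])
u=np.cos(np.radians(40))*SX+np.sin(np.radians(40))*np.array([0,0,1])
o,r=st();z=r[:,2]
kb=S(0,.06,.0450)+3.5e-3*n
to(np.array([.4,-.2,.5]),kb-.006*u-.12*z, kb-.006*u)
```

```text
t 8.7 q [-0.323  0.037  0.416  2.148  0.463 -0.488] p [0.3324 0.0317 0.5202] z [-0.026  0.479 -0.877] x [-0.993 -0.11  -0.031] F [0.3 0.2 0.2]
t 8.7 q [-0.323  0.037  0.416  2.148  0.463 -0.488] p [0.3324 0.0317 0.5202] z [-0.026  0.479 -0.877] x [-0.993 -0.11  -0.031] F [0.3 0.2 0.2]
-> [ 0.4 -0.2  0.5] cm [ -4.1  -21.89  -9.51]
-> [ 0.4603 -0.0641  0.1491] cm [-10.5  -27.54  27.63]
-> [ 0.4571 -0.0065  0.0438] cm [-10.5  -27.54  39.63]
```

>>> send_rows --motion "1 -1.5 -4.5 0 0; 1 -3 -9 0 0; 1 -4.5 -13.5 0 0; 1 -6 -18 0 0; 1 -8 -22 0 0"

```text
clock: 9.2
eef_pos: [0.4366, -0.1513, 0.4167]
tool_rot: [-0.057, 0.967, 0.248, 0.001]
ft_force: [1.0, 0.1, 0.1]
grip_width: -0.0
grasp_force: 0.0
```

>>> send_rows --motion "1 -1 -2 4 0; 1 -2 -4 8 0; 1 -2.5 -5 12 0; 1 -2.5 -5.5 16 0; 1 -2.5 -5.5 18 0"

```text
clock: 9.7
eef_pos: [0.4608, -0.1066, 0.2307]
tool_rot: [-0.057, 0.967, 0.249, -0.002]
ft_force: [-1.3, -0.5, -0.6]
grip_width: 0.0001
grasp_force: 0.0
```

Run:
```python
from h import *
im=vision.camera("wrist");cv2.imwrite("pics/w2.png",im[:,:,::-1])
n=-np.sin(np.radians(40))*SX+np.cos(np.radians(40))*np.array([0,0,1])
u=np.cos(np.radians(40))*SX+np.sin(np.radians(40))*np.array([0,0,1])
o,r=st();z=r[:,2]
for y,nm in((.06,"blue"),(0,"red"),(-.06,"green")): print(nm,np.round(proj("wrist",S(0,y,.0477)),1), [(round(d["conf"],2),np.round(d["rect"],0).tolist()) for d in boxes_of("wrist","key_"+nm)[:3]])
kb=S(0,.06,.0450)+3.5e-3*n
to(kb-.006*u-.05*z, kb-.006*u)
```

```text
t 9.75 q [-0.492  0.385  0.092  1.565  0.422 -0.673] p [ 0.4599 -0.1053  0.2295] z [-0.034  0.483 -0.875] x [-0.993 -0.113 -0.023] F [-1.4  1.4 -2. ]
blue [316.7 172.4] [(0.74, [317.0, 169.0, 25.0, 25.0])]
red [317.4 220.3] [(0.68, [319.0, 218.0, 21.0, 27.0])]
green [318.3 262. ] [(0.69, [433.0, 228.0, 107.0, 132.0])]
t 9.9 q [-0.494  0.382  0.105  1.572  0.422 -0.674] p [ 0.4627 -0.1081  0.2354] z [-0.026  0.479 -0.877] x [-0.993 -0.111 -0.032] F [-0.   0.1  1.2]
-> [ 0.4589 -0.0307  0.0876] cm [-1.000e-02 -3.000e-01  1.669e+01]
-> [ 0.4571 -0.0065  0.0438] cm [ 0.03 -0.27 21.69]
```

View pics/w2.png

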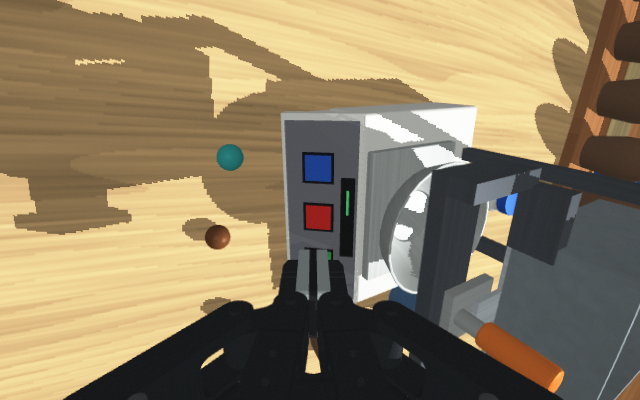

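Wrist view: blue key (318,168), red (318,217), green hidden behind the fingertips (~325,255); they match the model within about 3 px.

>>> send_rows --motion "1 0.1 -0.3 4 0; 1 0.2 -0.3 8 0; 1 0.2 -0.3 12 0; 1 0.2 -0.3 16 0; 1 0.2 -0.3 18 0"

```text
clock: 10.4
eef_pos: [0.4565, -0.0243, 0.0751]
tool_rot: [-0.058, 0.967, 0.247, 0.002]
ft_force: [0.5, -0.6, 0.3]
grip_width: 0.0002
grasp_force: 0.0
```

>>> send_rows --motion "1 0 0 0.6 0; 1 0 0 1 0; 1 0 0 1.4 0; 1 0 0 1.4 0"

```text
clock: 10.8
eef_pos: [0.4573, -0.0188, 0.0647]
tool_rot: [-0.058, 0.967, 0.247, 0.003]
ft_force: [-0.4, -1.0, 0.1]
grip_width: 0.0001
grasp_force: 0.0
```

Run:
```python
from h import *
im=vision.camera("side")[150:350,200:400];cv2.imwrite("pics/s2.png",cv2.resize(im[:,:,::-1],None,fx=3,fy=3,interpolation=cv2.INTER_CUBIC))
n=-np.sin(np.radians(40))*SX+np.cos(np.radians(40))*np.array([0,0,1])
u=np.cos(np.radians(40))*SX+np.sin(np.radians(40))*np.array([0,0,1])
kb=S(0,.06,.0450)+3.5e-3*n
to(kb-.006*u)
```

```text
t 10.85 q [-0.339  0.451 -0.276  1.046  0.459 -0.507] p [ 0.4573 -0.0188  0.0647] z [-0.023  0.478 -0.878] x [-0.993 -0.111 -0.035] F [-1.2  0.4 -0.4]
-> [ 0.4571 -0.0065  0.0438] cm [-0.05  0.07  2.42]
```

View pics/s2.png

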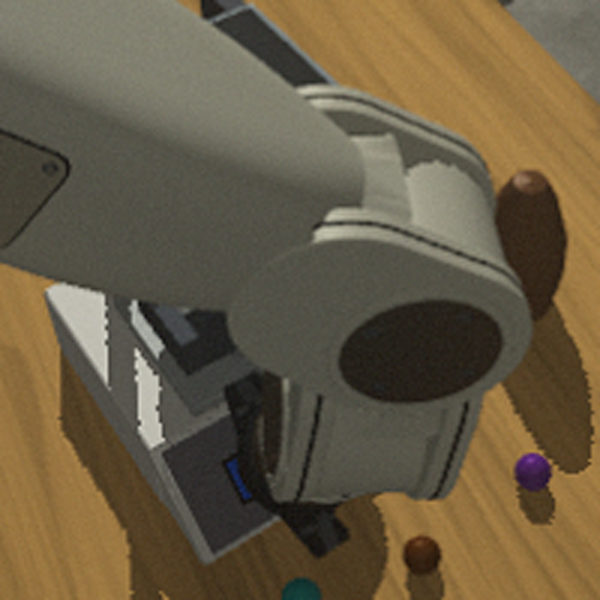

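Side crop: the wrist hides the keypad except the blue key's corner (237,478); the forearm is clear in front of the bracket. Now feeling for contact.

>>> send_rows --motion "1 0 0 0.5 0; 1 0 0 1 0; 1 0 0 1.5 0; 1 0 0 1.5 0"

```text
clock: 11.25
eef_pos: [0.4552, -0.0104, 0.0501]
tool_rot: [-0.058, 0.967, 0.248, 0.001]
ft_force: [-0.0, -0.1, 0.4]
grip_width: 0.0002
grasp_force: 0.0
```

>>> send_rows --motion "1 0 0 0.15 0; 1 0 0 0.3 0; 1 0 0 0.3 0"

```text
clock: 11.55
eef_pos: [0.4558, -0.0094, 0.048]
tool_rot: [-0.058, 0.967, 0.247, 0.002]
ft_force: [-0.1, 0.4, 0.1]
grip_width: -0.0002
grasp_force: 0.0
```

>>> send_rows --motion "1 0 0 0.1 0; 1 0 0 0.2 0; 1 0 0 0.2 0"

```text
clock: 11.85
eef_pos: [0.4557, -0.0085, 0.0463]
tool_rot: [-0.058, 0.967, 0.247, 0.002]
ft_force: [0.2, -0.4, 0.2]
grip_width: -0.0003
grasp_force: 0.0
```

>>> send_rows --motion "1 0 0 0.1 0; 1 0 0 0.1 0"

```text
clock: 12.05
eef_pos: [0.4557, -0.008, 0.0454]
tool_rot: [-0.058, 0.967, 0.247, 0.002]
ft_force: [-0.1, -0.4, 0.7]
grip_width: -0.0005
grasp_force: 0.0
```

>>> send_rows --motion "1 0 0 0.1 0; 1 0 0 0.1 0"

```text
clock: 12.25
eef_pos: [0.4557, -0.0075, 0.0445]
tool_rot: [-0.058, 0.967, 0.247, 0.002]
ft_force: [1.0, -0.6, 0.1]
grip_width: 0.0002
grasp_force: 0.0
```

>>> send_rows --motion "1 0 0 0.1 0; 1 0 0 0.1 0"

```text
clock: 12.45
eef_pos: [0.4556, -0.007, 0.0436]
tool_rot: [-0.058, 0.967, 0.247, 0.002]
ft_force: [-0.9, 0.3, 0.1]
grip_width: 0.0
grasp_force: 0.0
```

>>> send_rows --motion "1 0 0 0.1 0; 1 0 0 0.1 0"

```text
clock: 12.65
eef_pos: [0.4556, -0.0065, 0.0427]
tool_rot: [-0.058, 0.967, 0.247, 0.002]
ft_force: [-0.9, -0.1, 0.3]
grip_width: 0.0002
grasp_force: 0.0
```

>>> send_rows --motion "1 0 0 0.1 0; 1 0 0 0.1 0"

```text
clock: 12.85
eef_pos: [0.4556, -0.0061, 0.0419]
tool_rot: [-0.058, 0.967, 0.247, 0.002]
ft_force: [-0.7, -0.3, 0.1]
grip_width: -0.0
grasp_force: 0.0
```

>>> send_rows --motion "1 0 0 0.1 0; 1 0 0 0.1 0"

```text
clock: 13.05
eef_pos: [0.4557, -0.0056, 0.0411]
tool_rot: [-0.058, 0.967, 0.247, 0.002]
ft_force: [0.1, -0.3, 0.9]
grip_width: -0.0002
grasp_force: 0.2
```

>>> send_rows --motion "1 0 0 0.1 0; 1 0 0 0.1 0"

```text
clock: 13.25
eef_pos: [0.4558, -0.0052, 0.0405]
tool_rot: [-0.058, 0.967, 0.247, 0.002]
ft_force: [-1.4, -1.4, 3.9]
grip_width: -0.0001
grasp_force: 1.8
```

>>> send_rows --motion "1 0 0 0.1 0; 1 0 0 0.1 0"

```text
clock: 13.45
eef_pos: [0.4557, -0.0047, 0.0398]
tool_rot: [-0.058, 0.967, 0.247, 0.002]
ft_force: [-0.8, -2.9, 7.0]
grip_width: 0.0
grasp_force: 3.2
```

>>> send_rows --motion "1 0 0 0.04 0; 1 0 0 0.04 0; 1 0 0 0.04 0; 1 0 0 0.04 0"

```text
clock: 13.85
eef_pos: [0.4557, -0.0046, 0.0396]
tool_rot: [-0.058, 0.967, 0.247, 0.002]
ft_force: [-2.7, -1.9, 7.2]
grip_width: 0.0001
grasp_force: 3.5
```

>>> send_rows --motion "1 0 0 -3 0; 1 0 0 -7 0; 1 0 0 -11 0; 1 0 0 -15 0; 1 0 0 -19 0"

```text
clock: 14.35
eef_pos: [0.46, -0.096, 0.2069]
tool_rot: [-0.058, 0.967, 0.247, 0.002]
ft_force: [1.3, -0.2, 0.6]
grip_width: -0.0002
grasp_force: 0.0
```

Run:
```python
from h import *
im=vision.camera("wrist");cv2.imwrite("pics/w3.png",im[:,:,::-1])
print([(round(d["conf"],2),np.round(d["rect"],0).tolist()) for d in boxes_of("wrist","key_blue")[:3]],proj("wrist",S(0,.06,.0477)))
print([(round(d["conf"],2),np.round(d["rect"],0).tolist()) for d in boxes_of("wrist","bolt_knob")[:3]],proj("wrist",S(0,0,.3085)),proj("wrist",S(0,0,.2625)))
to(S(-.10,-.06,.28),S(.0,-.06,.28))
```

```text
[(0.66, [441.0, 238.0, 102.0, 140.0])] [322.83868514 170.96231285]
[(0.9, [520.0, 347.0, 121.0, 106.0])] [597.0042076  434.95494077] [508.89818516 368.03127694]
t 14.5 q [-0.477  0.379  0.029  1.483  0.427 -0.653] p [ 0.4619 -0.0971  0.2074] z [-0.019  0.476 -0.879] x [-0.993 -0.109 -0.037] F [-0.2  0.6  0.6]
-> [ 0.5895 -0.0812  0.28  ] cm [-13.12   3.39  -5.87]
-> [0.5749 0.0178 0.28  ] cm [-12.75  12.18  -1.12]
```

View pics/w3.png

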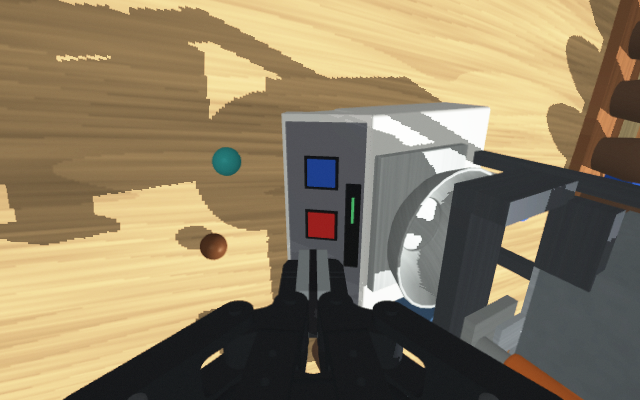

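Wrist view: blue key (321,172), red (321,225), display lit green at (353,211), knob base around (510,355). The blue press measured about 7 N for 0.5 s. Next, the bolt.

Run:
```python
from h import *
to(S(-.10,-.032,.30),S(-.03,-.034,.285),S(.008,-.034,.275),S(.008,.028,.275))
```

```text
t 14.5 q [-0.477  0.379  0.029  1.483  0.427 -0.653] p [ 0.4619 -0.0971  0.2074] z [-0.019  0.476 -0.879] x [-0.993 -0.109 -0.037] F [-0.2  0.6  0.6]
-> [ 0.5618 -0.0853  0.3   ] cm [-10.4    4.3   -7.76]
-> [ 0.5535 -0.0157  0.285 ] cm [-10.28   9.74  -3.12]
-> [0.548  0.0219 0.275 ] cm [-10.11  12.61  -0.44]
-> [0.4866 0.0128 0.275 ] cm [-3.92 12.52 -0.75]
```

>>> send_rows --motion "1 -3 0.5 -4 0; 1 -6.5 2 -7 0; 1 -10.2 4.3 -7.8 0; 1 -10.2 4.3 -7.8 0"

```text
clock: 14.9
eef_pos: [0.5621, -0.0816, 0.2987]
tool_rot: [-0.061, 0.967, 0.247, 0.004]
ft_force: [0.3, -0.1, -0.8]
grip_width: 0.0001
grasp_force: 0.0
```

>>> send_rows --motion "1 0 2.7 2.3 0; 1 0 5.4 4.6 0; 1 0 6.8 6 0; 1 0 8.3 7.3 0; 1 0 8.3 7.3 0"

```text
clock: 15.4
eef_pos: [0.5451, 0.0259, 0.2713]
tool_rot: [-0.059, 0.967, 0.248, -0.001]
ft_force: [0.1, 0.1, 0.1]
grip_width: 0.0
grasp_force: 0.0
```

Run:
```python
from h import *
im=vision.camera("wrist");cv2.imwrite("pics/w4.png",im[:,:,::-1])
to(S(.008,-.034,.275),S(.008,.028,.275))
```

```text
t 15.45 q [-0.214  0.406  0.244  1.556  0.48  -0.372] p [0.5458 0.0246 0.2718] z [-0.029  0.479 -0.877] x [-0.993 -0.114 -0.029] F [ 1.  -0.1  0. ]
-> [0.548  0.0219 0.275 ] cm [-0.2  -0.11 -0.42]
-> [0.4866 0.0128 0.275 ] cm [ 6.   -0.2  -0.67]
```

View pics/w4.png

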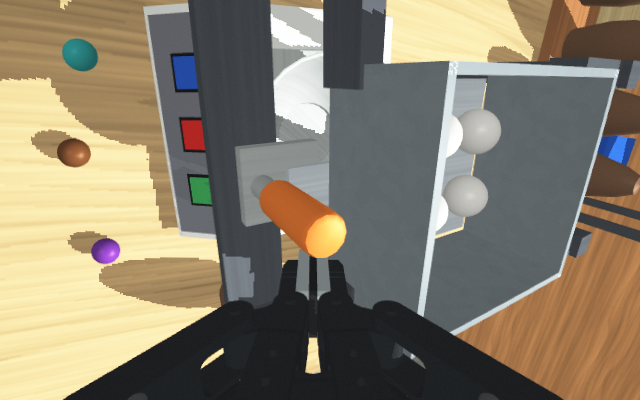

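Wrist view: fingers sit at (315,265), right next to the orange knob (300,215) on its green-key side, clear of the box wall. Pushing left.

>>> send_rows --motion "1 0.8 0 -0.3 0; 1 1.6 0 -0.3 0; 1 2.4 0 -0.3 0; 1 3.2 0 -0.3 0; 1 4 0 -0.3 0"

```text
clock: 15.95
eef_pos: [0.5077, 0.0164, 0.2754]
tool_rot: [-0.058, 0.967, 0.247, 0.003]
ft_force: [2.9, -1.6, 0.7]
grip_width: -0.0001
grasp_force: 1.2
```

>>> send_rows --motion "1 0.5 0 0 0; 1 1 0 0 0; 1 1.3 0 0 0; 1 1.3 0 0 0"

```text
clock: 16.35
eef_pos: [0.4942, 0.016, 0.2746]
tool_rot: [-0.058, 0.967, 0.247, 0.002]
ft_force: [0.2, -0.2, -0.1]
grip_width: 0.0002
grasp_force: 0.0
```

Run:
```python
from h import *
im=vision.camera("wrist");cv2.imwrite("pics/w5.png",im[:,:,::-1])
to(S(.008,.028,.275))
```

```text
t 16.4 q [-0.252  0.308  0.108  1.534  0.475 -0.411] p [0.4943 0.0161 0.2744] z [-0.026  0.479 -0.877] x [-0.993 -0.111 -0.032] F [ 0.4 -0.1 -1.1]
-> [0.4866 0.0128 0.275 ] cm [ 0.8  -0.17 -0.19]
```

View pics/w5.png

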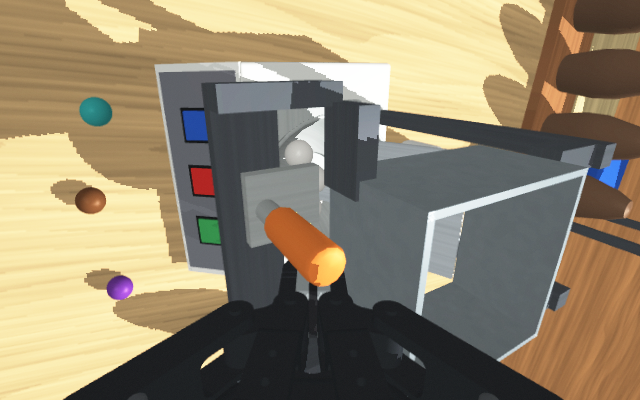

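Wrist view: box is empty, a ball shows in the bowl (298,152). Knob not yet at its stop; continuing.

>>> send_rows --motion "1 0.3 0 0 0; 1 0.6 0 0 0; 1 0.9 0 0 0; 1 0.9 0 0 0"

```text
clock: 16.8
eef_pos: [0.4893, 0.0152, 0.2747]
tool_rot: [-0.059, 0.967, 0.248, 0.006]
ft_force: [12.2, 3.1, -2.9]
grip_width: -0.0001
grasp_force: 6.1
```

>>> send_rows --motion "1 0.2 0 0 0; 1 0.4 0 0 0; 1 0.4 0 0 0"

```text
clock: 17.1
eef_pos: [0.4888, 0.0151, 0.2749]
tool_rot: [-0.06, 0.967, 0.248, 0.01]
ft_force: [22.4, 5.5, -8.0]
grip_width: -0.0
grasp_force: 11.4
```

Bolt is at its stop (force rises with no motion). Back off and go to the green key.

>>> send_rows --motion "1 -1.2 0 0 0; 1 -2 -1 -1 0; 1 -3.5 -4 -3 0; 1 -5 -7.5 -5 0; 1 -6 -10 -6 0"

```text
clock: 17.6
eef_pos: [0.555, -0.0966, 0.2809]
tool_rot: [-0.058, 0.967, 0.247, 0.002]
ft_force: [-0.6, -0.1, 0.3]
grip_width: -0.0
grasp_force: 0.0
```

Run:
```python
from h import *
im=vision.camera("top")
for t in ("ball0_center","bowl"): print([(round(d["conf"],2),np.round(d["rect"],0).tolist()) for d in boxes_of("top",t)])
n=-np.sin(np.radians(40))*SX+np.cos(np.radians(40))*np.array([0,0,1])
u=np.cos(np.radians(40))*SX+np.sin(np.radians(40))*np.array([0,0,1])
o,r=st();z=r[:,2];k=S(0,-.06,.045)+3.5e-3*n-.006*u
to(k-.17*z,k-.05*z,k)
m,q=T("wrist");im=vision.camera("wrist");cv2.imwrite("pics/w6.png",im[:,:,::-1])
for y,nm in((.06,"blue"),(0,"red"),(-.06,"green")): print(nm,np.round(proj("wrist",S(0,y,.0477)),1))
```

```text
[(0.6, [414.0, 242.0, 10.0, 13.0]), (0.52, [413.0, 277.0, 14.0, 12.0])]
[(0.83, [334.0, 262.0, 60.0, 70.0]), (0.72, [337.0, 159.0, 34.0, 38.0])]
t 17.75 q [-0.406  0.52   0.437  1.726  0.445 -0.577] p [ 0.5544 -0.096   0.2793] z [-0.026  0.48  -0.877] x [-0.994 -0.109 -0.03 ] F [ 0.1 -0.2  0.1]
t 17.75 q [-0.406  0.52   0.437  1.726  0.445 -0.577] p [ 0.5544 -0.096   0.2793] z [-0.026  0.48  -0.877] x [-0.994 -0.109 -0.03 ] F [ 0.1 -0.2  0.1]
-> [ 0.5803 -0.0706  0.1929] cm [-2.59 -2.21  8.73]
-> [ 0.5772 -0.013   0.0877] cm [-2.59 -2.21 20.73]
-> [0.5759 0.011  0.0438] cm [-2.59 -2.21 25.73]
blue [297.3  79.5]
red [299.  132.6]
green [300.5 180.4]
```

View pics/w6.png

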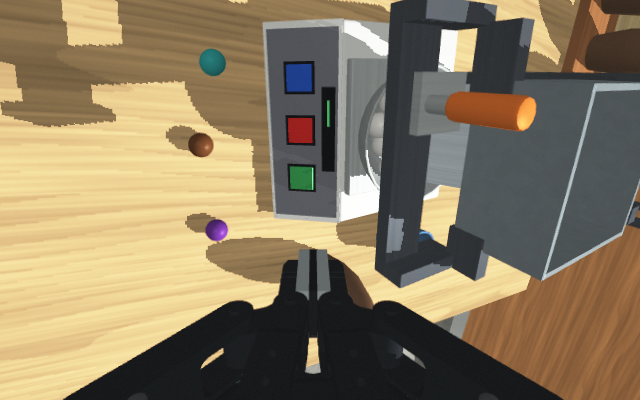

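Wrist view: green key (302,178), model within 2 px; knob now at the left end (490,108). Checking the balls from above.

Run:
```python
from h import *
a=vision.camera("top")[190:340,220:440];b=vision.camera("wrist")[40:240,320:480]
a=cv2.resize(a,(660,450),interpolation=cv2.INTER_CUBIC)[:, :460];b=cv2.resize(b,(340,425),interpolation=cv2.INTER_CUBIC)
c=np.zeros((450,800,3),np.uint8);c[:,:460]=a;c[:425,460:]=b
cv2.imwrite("pics/c.png",c[:,:,::-1])
```

```text
(no output)
```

View pics/c.png

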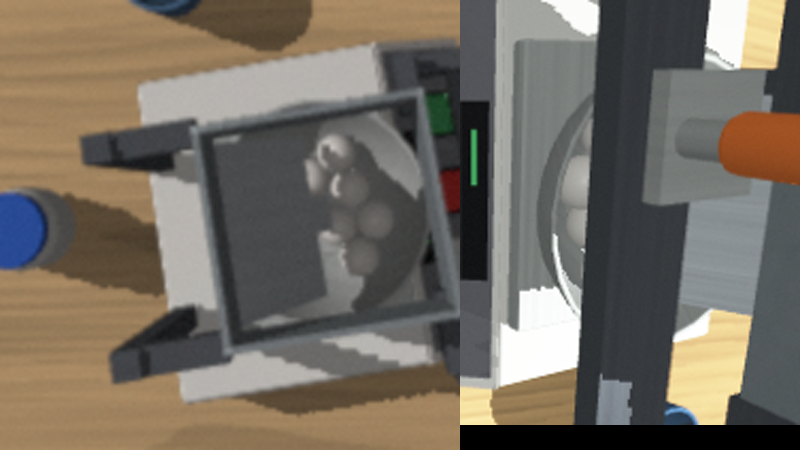

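>>> send_rows --motion "1 -1 -1 4 0; 1 -2 -2 8 0; 1 -2.4 -2.2 12 0; 1 -2.4 -2.2 16 0; 1 -2.4 -2.2 20.5 0"

```text
clock: 18.4
eef_pos: [0.5755, -0.0114, 0.0914]
tool_rot: [-0.059, 0.967, 0.247, 0.003]
ft_force: [1.1, -0.1, -0.4]
grip_width: -0.0001
grasp_force: 0.0
```

The top crop shows all six balls in the bowl, at (335,152), (316,175), (350,187), (342,220), (375,220) and (362,255). Now pressing green.

>>> send_rows --motion "1 0 0 1.5 0; 1 0 0 3 0; 1 0 0 4 0; 1 0 0 4.7 0; 1 0 0 4.7 0"

```text
clock: 18.9
eef_pos: [0.5739, 0.0102, 0.05]
tool_rot: [-0.058, 0.967, 0.247, 0.002]
ft_force: [-0.2, -0.0, 0.1]
grip_width: 0.0
grasp_force: 0.0
```

>>> send_rows --motion "1 0 0 0.15 0; 1 0 0 0.3 0; 1 0 0 0.3 0"

```text
clock: 19.2
eef_pos: [0.5747, 0.0105, 0.0478]
tool_rot: [-0.058, 0.967, 0.247, 0.003]
ft_force: [0.1, 0.4, 0.1]
grip_width: -0.0
grasp_force: 0.0
```

>>> send_rows --motion "1 0 0 0.1 0; 1 0 0 0.2 0; 1 0 0 0.2 0"

```text
clock: 19.5
eef_pos: [0.5743, 0.0118, 0.0456]
tool_rot: [-0.058, 0.967, 0.247, 0.002]
ft_force: [1.2, 0.1, -0.4]
grip_width: -0.0002
grasp_force: 0.0
```

>>> send_rows --motion "1 0 0 0.1 0; 1 0 0 0.2 0; 1 0 0 0.2 0"

```text
clock: 19.8
eef_pos: [0.5742, 0.0129, 0.0438]
tool_rot: [-0.058, 0.967, 0.247, 0.002]
ft_force: [-0.1, 0.4, -0.2]
grip_width: 0.0002
grasp_force: 0.0
```

>>> send_rows --motion "1 0 0 0.1 0; 1 0 0 0.1 0"

```text
clock: 20.0
eef_pos: [0.5743, 0.0133, 0.0431]
tool_rot: [-0.058, 0.967, 0.247, 0.002]
ft_force: [0.8, -0.5, 0.7]
grip_width: 0.0004
grasp_force: 0.2
```

>>> send_rows --motion "1 0 0 0.1 0; 1 0 0 0.1 0"

```text
clock: 20.2
eef_pos: [0.5744, 0.0137, 0.0425]
tool_rot: [-0.058, 0.967, 0.247, 0.002]
ft_force: [-0.8, -2.3, 3.2]
grip_width: 0.0002
grasp_force: 1.6
```

>>> send_rows --motion "1 0 0 0.1 0; 1 0 0 0.1 0"

```text
clock: 20.4
eef_pos: [0.5743, 0.0141, 0.0419]
tool_rot: [-0.058, 0.967, 0.247, 0.002]
ft_force: [-1.2, -2.2, 5.9]
grip_width: 0.0002
grasp_force: 2.8
```

>>> send_rows --motion "1 0 0 0.1 0; 1 0 0 0.1 0; 1 0 0 0.1 0; 1 0 0 0.1 0"

```text
clock: 20.8
eef_pos: [0.5743, 0.0145, 0.0415]
tool_rot: [-0.058, 0.967, 0.247, 0.003]
ft_force: [-2.6, -3.2, 8.0]
grip_width: 0.0002
grasp_force: 3.7
```

>>> send_rows --motion "1 0 0 -3 0; 1 0 0 -7 0; 1 0 0 -11 0; 1 0 0 -15 0; 1 0 0 -15 0"

```text
clock: 21.3
eef_pos: [0.5811, -0.06, 0.1771]
tool_rot: [-0.058, 0.968, 0.245, 0.007]
ft_force: [0.6, -0.1, 0.1]
grip_width: -0.0001
grasp_force: 0.0
```

```bash
python3 -c "
from h import *
print(workorder.job_done())"
```

```text
the job is handed in; nothing more can be done
None
```

I handed the job in at about 21 s: blue pressed at about 7 N, bolt slid left to its stop, all six balls seen in the bowl, then green pressed at about 8.5 N. The scale's reading isn't visible, so I inferred that both keys registered from the measured force and hold time. The red key, the bowl and the things around the scale were not touched.

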